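Unlock and open the machine's terminal box

TASK

Take the flat-winged cabinet key from the tool block and put it into the lock of the steel terminal box, feeling for the rotor's slot until the key is fully home with its shoulder down on the lock. Turn it anticlockwise to draw the bolt, lift the lid at least 30 degrees so that it stands open by itself, and leave the key in the lock. Feel your way in, do not force the lock (keep under 30 N), and leave the other things where they are.

Things in the scene. Friction and masses are not known exactly. Their poses are not given: they have to be found in the camera images.
- key_grip (a point): centre of the flat bow (grip) of the loose steel double-bit key, which stands upright, bow up, in one of the three holes of the wooden tool block, hanging by its round shoulder. It is the only tool there with a flat two-winged plate for a grip: 50 wide (key x) x 9 thick (key y) x 34 high (key z, up). Same when turned half round. About 70 g.
- key_shoulder (a point): centre of the underside of the key's shoulder (disc 29 dia. x 3, with a neck 12 dia. x 8 above it), on the key's axis, 28 below key_grip; key axes. When the key is home this lies on the lock's face.
- key_bits (a point): on the key's axis, middle of its two bits, 13 below the shoulder's underside. The bits reach 20 across both along key x, are 5 thick along key y and lie from 8 to 18 below the shoulder. Round stem 8 dia.; blunt cone tip from 18 to 21 below the shoulder.
- lock (a point): centre of the keyhole on the outer face of the black round lock (37 dia.), 3 above the lid's top. z points out of the lid, x away from the hinge along the keyhole's middle line. Front plate 6 thick: round middle of 9.6 dia. with two fans, at +x and -x, out to 11.2 from the axis, which admit the bits at any angle up to 35 degrees either side of x, and hold them in that range until they are below the plate.
- rotor (a point): on the lock's axis, 7 below its face: top of the rotor (lid axes, does not show its angle). Slot 5.9 wide and 22.4 long for the bits, middle hole 9.4. It was left with its slot anywhere within 30 degrees of the lock's x. A key that meets it askew rests on it, shoulder 11 off the face, and drops in when its bits lie within about 3 degrees of the slot. Turns stiffly (0.08 Nm); a light push does not drag it round.
- bolt (a point): on the lock's axis, 25 below its face (lid axes): level of the hidden bolt. With the key home, its bits are just clear below the front plate. Turned anticlockwise seen from outside, the bolt is clear of its strike once the bits stand 58 degrees or more from the lock's x; stop at 83. The bits are then caught under the plate with 2 play, so the lid can be lifted by the key.
- lid_hinge (a point): middle of the lid's hinge line at the box's near side, 117 above the bench, 171 along x from the lock's axis and 6 lower than its face; y lies along the hinge line, x points from it to the lock along the lid (it turns with the lid).
- lid (a joint): opening angle of the lid in rad: 0 shut, grows as the side with the lock rises and swings over towards the hinge; stop at 1.3. Stiff friction hinge: it stays where it is left; lifting at the lock takes about 8 N. Grey painted steel box 200 x 200 x 120 mm bolted to the bench, lid 204 x 208.
- rack: wooden tool block 70 (x) x 200 (y) x 45 high, fixed to the bench; origin at the centre of its underside. Three holes of 22 dia., 40 deep, at y = -65, 0 and 65, each with a tool standing in it.
- chuck_key_mid (a point): 20 mm above the block's top on the axis of the drill chuck key standing in the block: round 29 shoulder, round stem, 68 long cross bar 46 above the block (along its x). Leave it.
- stubby_mid (a point): 20 mm above the block's top on the axis of the stubby screwdriver standing in the block: round handle of 29 dia., 56 high. Leave it.
- bowl_mid (a point): middle of the dark steel bowl on the bench, 90 dia. x 45 high. Leave it.
- tape_mid (a point): middle of the tape measure on the bench, 60 x 32 x 55 high. Leave it.
Mind the look-alikes: they are no part of the job. What is shaped like the part that bears key_grip but purple, red or turquoise is not meant.

How it is judged:
On the way, in this order (a step that is already met when the one before it is completed fails the run):
1. the key is fully home in the lock: shoulder within 2 mm of the face, on the axis, the lid still shut (z of key_shoulder in the frame of lock below 0.002 m and distance between key_shoulder and lock below 0.004 m and angle between the z axis of key_shoulder and the z axis of lock, either way round below 0.15 rad and value of joint lid below 0.05 rad), for 0.2 s.
2. the key is turned at least 55 degrees from the keyhole's middle line, still in the lock, the lid still shut (angle between the x axis of key_shoulder and the x axis of lock, either way round above 0.96 rad and distance between key_shoulder and lock below 0.005 m and value of joint lid below 0.1 rad), for 0.1 s.
At the end, for the whole second after the job is handed in: the lid stands still, open by more than 0.5 rad (29 degrees), with the key left in the lock (centre of its shoulder within 6 mm of the keyhole's centre), let go (value of joint lid above 0.5 rad and velocity of joint lid between -0.05 and 0.05 rad/s and distance between key_shoulder and lock below 0.006 m); the robot touches nothing.
It fails at once if the lock is forced: more than 30 N between the key and the box with its lid and lock (contact force between key and box above 30 N).
It fails at once if the chuck key, the screwdriver, the bowl or the tape measure is moved more than 20 mm (distance of any of chuck_key_mid, stubby_mid, bowl_mid, tape_mid from where it was at the start of the episode above 0.02 m).
It also fails if it takes over 72 s, if anything falls off the work surface, if the arm or the gripper's body presses on something with over 40 N, if the wrist force passes 120 N, or if a joint passes its speed limit or range.

ROBOT

A 6-joint arm with a two-finger parallel gripper is mounted at the origin on the work surface. World frame = base frame: x ahead of the robot, y to its left, z up, the work surface at z = 0. Lengths are in m, angles in rad, forces in N, time in s.
With the tool pointing down it reaches from about 0.3 to 0.775 m from the base axis. Payload 14.6 kg.
Tool frame: the origin (TCP) lies at the very end of the fingers, on their centre line; the grasp point (between the pads) lies 19 mm behind it; z points along the fingers, y is the line along which they close (so a half turn about z gives the same grasp; the last joint's range is limited). The gripper opens to 94 mm and grips with 3 to 60 N. Pads are 16 mm wide; open, the fingers measure 119 mm over their backs; the gripper's body (75 mm by 177 mm) begins 78 mm behind the grasp point.
Start: joints at [-1.233, 0.3, 1.521, -0, 1.321, -0.067], TCP at [0.217, -0.506, 0.173] pointing down, gripper open.
Joint ranges: [-3.03, 3.03], [-0.79, 2.21], [0.23, 2.52], [-1.04, 4.18], [0, 3.07], [-2.55, 2.55]. Speed limits (rad/s): [2.22, 2.22, 2.57, 3.14, 3.14, 3.14].

INTERFACE

Orientations are given as [roll, pitch, yaw] about the fixed x, y, z axes, in that order (R = Rz(yaw) Ry(pitch) Rx(roll)).
In Python, from station import ctrl gives the robot as it stands.
- The arm moves only by the shell command python3 -m pendant 'ROWS' [OPENING] [FORCE]. ROWS is JSON, a list of rows, each a list of 2 entries, a list of its own where there are three numbers: the shift along the world's x, y, z in cm, then the turn about the world's z in rad. A call has 1 to 20 rows; each row shifts and turns the commanded pose from where the row before left it; what a row does not reach is not made up. A row lasts 1/12 s, in which the tool goes at most 41.7 mm and 7.16 degrees, less where a joint would pass 70% of its speed; a pose out of reach is approached as far as the arm can. A call is refused whole if a number of a shift passes 4.17 or a number of a turn 0.125, either way. A call with a gripper value outside its range is refused whole. OPENING is the opening, from 0 (shut) to 1 (fully open), set as the call begins (- or left out, the last holds). The fingers move at their own pace and stop on an object; FORCE is the grip in N (left out, the last holds). Time passes only in rows, so rows that do not move let the fingers close. It gives the time, the measured TCP pose, the force, the opening and the grip force at its end, in the units of the state.
- ctrl.get_obs(): the state, without advancing time (a new reading comes with each control period).
- ctrl.camera(name): name is "side" or "top"; returns a dict with "color" (480x640x3 uint8, red, green, blue), "intrinsics" (3x3 intrinsics, pixels), "camera_from_world" (4x4, takes a point from world to camera coordinates). Camera axes: x right, y down, z forward; pixel columns grow to the right and rows downward; lengths in m; the calibration is good to about 2 mm. A picture is of the moment at which its call begins. There is no depth.
- ctrl.hand_in(): hands the job in; it is judged then, once.
The state is a dict: "time_s": time; "qpos": joint angles; "joint_vel": joint speeds; "tau": joint torques, N m; "ee_pos": TCP position; "eef_rot": TCP orientation; "force": force on the tool from outside, world axes, zero at the start; "moment": the same for the moment, N m; "grip_width": finger opening in m; "grip_force": force on a finger pad.
Only numpy, scipy, OpenCV 4.12 (cv2) and the standard library are available. Lean on these libraries where they do the work, as an engineer would, in place of code of your own. Each camera call takes 0.05 s, during which the arm holds its last target. There are 200 camera calls.

## Working session

There is one attempt and no reset: what is moved stays moved. The work goes in short steps, Python scripts to look and compute and a shell command to move; the robot and the scene stay as the last step left them, time stands still between calls to the robot, and variables do not carry over. Pictures are saved under pics/ and viewed, at most 10 in all, crops included, and the job is handed in when it is done.

```bash
mkdir -p pics; ls
cat > h.py <<'E'
from station import ctrl
import numpy as np, cv2
def shot(n,f):
    c=ctrl.camera(n); cv2.imwrite(f'pics/{f}.png',c["color"][:,:,::-1]); np.savez(f'pics/{f}.npz',K=c["intrinsics"],T=c["camera_from_world"]); return c
def plane(f,uv,z):
    d=np.load(f'pics/{f}.npz');K,T=d['K'],d['T'];R=T[:3,:3];o=-R.T@T[:3,3]
    r=R.T@np.linalg.inv(K)@np.array([*uv,1.]);return o+r*(z-o[2])/r[2]
def proj(f,p):
    d=np.load(f'pics/{f}.npz');q=d['T'][:3,:3]@np.array(p)+d['T'][:3,3];q=d['K']@q;return q[:2]/q[2]
E
python3 - <<'E'
from h import *
a=shot('top','t0');b=shot('side','s0')
print(a['camera_from_world'],b['camera_from_world'],a['intrinsics'])
print(ctrl.get_obs())
E
```

```text
pics
[[-0.02451361 -0.99946334  0.02172841  0.00714356]
 [-0.98360835  0.02022936 -0.17917978  0.62098749]
 [ 0.17864407 -0.02576459 -0.98357637  0.82014461]
 [ 0.          0.          0.          1.        ]] [[ 0.97395308 -0.22634038  0.01361709 -0.59115874]
 [-0.121669   -0.57233531 -0.81094325  0.16020202]
 [ 0.19134274  0.7881639  -0.58496635  1.00536275]
 [ 0.          0.          0.          1.        ]] [[515.55708974   0.         318.77264305]
 [  0.         515.55708974 238.77201447]
 [  0.           0.           1.        ]]
{'time_s': 0.1, 'qpos': array([-1.23259255e+00,  3.00430992e-01,  1.52148460e+00,  1.41475128e-05,
        1.32070724e+00, -6.66243797e-02]), 'joint_vel': array([-0.0003828 , -0.00080453, -0.00185862,  0.0006709 , -0.00114685,
       -0.00055356]), 'tau': array([ 1.55457914e-03, -5.32649946e+01, -3.53286195e+01,  7.10146339e-02,
        2.34560575e-02, -6.10813800e-05]), 'ee_pos': array([ 0.21652669, -0.50530504,  0.17214917]), 'eef_rot': array([-3.14056567e+00, -8.22575854e-05,  4.04824611e-01]), 'force': array([-0.12445523,  0.32150801, -0.57599547]), 'moment': array([ 0.02223232,  0.00218391, -0.00739098]), 'grip_force': 0.0, 'grip_width': 0.09402428821083521}
```

View pics/t0.png

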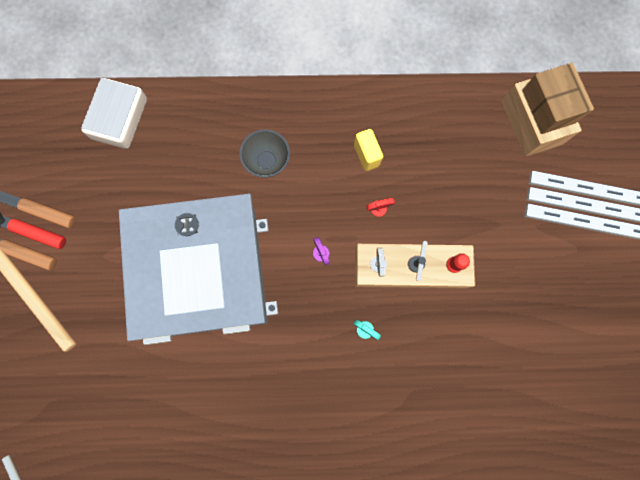

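View pics/s0.png

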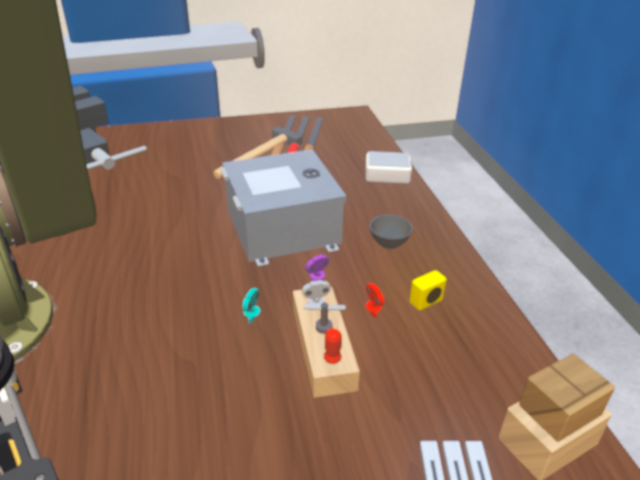

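The key is the grey winged tool at top px (380,262) in the left hole of the rack, and the lock is at (187,224). The chuck key is in the middle hole and the stubby is on the right. Next I'll zoom in on the key and the lock.

Run:
```python
from h import *
t=cv2.imread('pics/t0.png');s=cv2.imread('pics/s0.png')
f=lambda i,u,v,w,h,k:cv2.resize(i[v:v+h,u:u+w],None,fx=k,fy=k,interpolation=cv2.INTER_CUBIC)
A=f(t,350,235,64,48,6);B=f(t,156,200,64,48,6);C=f(s,290,270,64,48,6);D=f(s,285,155,64,48,6)
cv2.imwrite('pics/z.png',np.vstack([np.hstack([A,B]),np.hstack([C,D])]))
```

```text
(no output)
```

View pics/z.png

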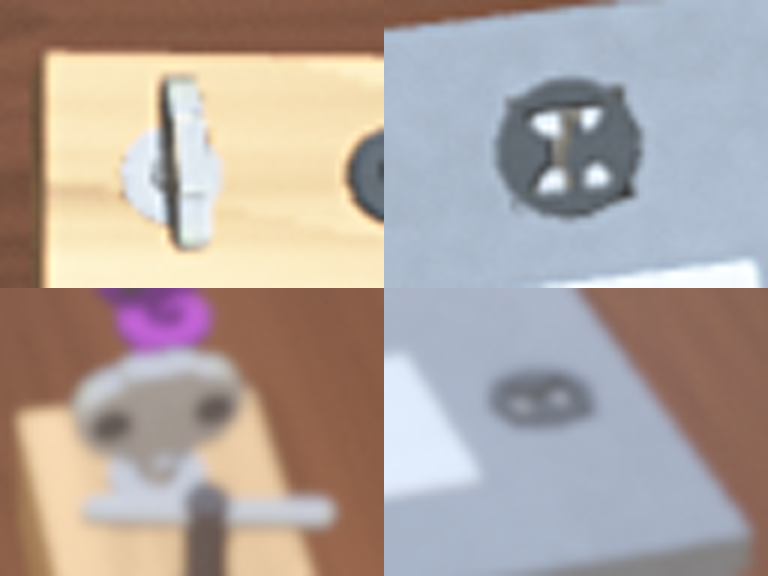

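Run:
```python
from h import *
P=lambda u,v,z:plane('t0',(u,v),z).round(4)
t=cv2.imread('pics/t0.png')
hsv=cv2.cvtColor(t,cv2.COLOR_BGR2HSV).astype(int)
m=((abs(hsv[...,0]-107)<14)&(hsv[...,1]>25)&(hsv[...,2]>90)).astype(np.uint8)
m=cv2.morphologyEx(m,cv2.MORPH_OPEN,np.ones((5,5)))
cs,_=cv2.findContours(m,0,2);c=max([c for c in cs if cv2.boundingRect(c)[0]<200],key=cv2.contourArea)
q=cv2.approxPolyDP(cv2.convexHull(c),8,True)[:,0];print(q.tolist())
W=np.array([P(*x,.12)[:2] for x in q]);
for i in range(len(W)):
    d=W[(i+1)%len(W)]-W[i];print(W[i],np.linalg.norm(d).round(4),np.degrees(np.arctan2(d[1],d[0])).round(1))
# dark lock disc
L=t[200:250,160:215].max(2)<125
cs,_=cv2.findContours(cv2.morphologyEx(L.astype(np.uint8),cv2.MORPH_CLOSE,np.ones((7,7))),0,2);c=max(cs,key=cv2.contourArea)
(x,y),r=cv2.minEnclosingCircle(c);M=cv2.moments(c);x2,y2=M['m10']/M['m00'],M['m01']/M['m00'];print('lock px',x+160,y+200,r,x2+160,y2+200,P(x2+160,y2+200,.123))
print('slot ends',P(156+(575-384)/6,200+112/6,.116),P(156+(565-384)/6,200+190/6,.116))
print('fan corners NW NE SW SE',[P(156+(a-384)/6,200+b/6,.123)[:2].tolist() for a,b in[(525,110),(606,105),(535,192),(612,187)]])
print('shoulder',P(350+171/6-.4,235+174/6-.4,.048))
a,b=P(350+182/6,235+82/6,.085),P(350+196/6,235+240/6,.085);print('bow',a,b,(a+b)/2,np.degrees(np.arctan2(*(a-b)[1::-1])))
# side view check
for p in [(.0,0,0)]:pass
ps=lambda u,v,z:plane('s0',(u,v),z).round(4)
print('side lock',ps(285+(541-384)/6,155+(398-288)/6,.123),'side bow at .073',ps(290+158/6,270+(410-288)/6,.073))
print('rack corners',[P(*x,.045)[:2].tolist() for x in[(358,244),(475,245),(474,287),(358,285)]])
```

```text
[[249, 194], [264, 322], [127, 339], [119, 210]]
[0.6842 0.1042] 0.2034 -173.6
[0.4821 0.0815] 0.2072 95.6
[0.4618 0.2877] 0.2012 5.9
[0.6619 0.3085] 0.2055 -83.8
lock px 187.0 224.5 12.500100135803223 186.73244444444444 224.4208888888889 [0.6359 0.2012 0.123 ]
slot ends [0.6467 0.2013 0.116 ] [0.6258 0.2034 0.116 ]
fan corners NW NE SW SE [[0.6459, 0.2127], [0.6468, 0.1916], [0.624, 0.2096], [0.6249, 0.1896]]
shoulder [ 0.5774 -0.1072  0.048 ]
bow [ 0.5972 -0.1067  0.085 ] [ 0.5537 -0.1085  0.085 ] [ 0.57545 -0.1076   0.085  ] 2.369508064255284
side lock [0.6395 0.1995 0.123 ] side bow at .073 [ 0.58   -0.1083  0.073 ]
rack corners [[0.6125, -0.0744], [0.6065, -0.277], [0.5341, -0.2695], [0.5419, -0.0717]]
```

Measured:
- Key at about (0.577, -0.1075), yaw about 0.04.
- Lock at about (0.637, 0.2005), lid yaw about 0.108.
- The slot is visible through the keyhole at a world yaw of about -0.10.

Moving to above the key.

```bash
python3 -m pendant '[[[2.57,2.84,0.2],-0.026],[[2.57,2.84,0.2],-0.026],[[2.57,2.84,0.2],-0.026],[[2.57,2.84,0.2],-0.026],[[2.57,2.84,0.2],-0.026],[[2.57,2.84,0.2],-0.026],[[2.57,2.84,0.2],-0.026],[[2.57,2.84,0],-0.026],[[2.57,2.84,0],-0.026],[[2.57,2.84,0],-0.026],[[2.57,2.84,0],-0.026],[[2.57,2.84,0],-0.026],[[2.57,2.84,0],-0.026],[[2.57,2.84,0],-0.026],[[0,0,0],0],[[0,0,0],0]]' 0.4 20
```

```text
time_s: 1.43
ee_pos: [0.5768, -0.1065, 0.1857]
eef_rot: [-3.141, 0.001, 0.044]
force: [-0.9, 0.2, 0.6]
grip_width: 0.0376
grip_force: 0.0
```

```bash
python3 -m pendant '[[[0,-0.05,-2],0],[[0,-0.05,-2],0],[[0,0,-2],0],[[0,0,-2],0],[[0,0,-2],0],[[0,0,-1.2],0],[[0,0,-1],0],[[0,0,-0.9],0],[[0,0,0],0],[[0,0,0],0]]'
python3 - <<'E'
from h import *
shot('side','s1')
shot('top','t1')
s=cv2.imread('pics/s1.png');t=cv2.imread('pics/t1.png')
f=lambda i,u,v,w,h,k:cv2.resize(i[v:v+h,u:u+w],None,fx=k,fy=k,interpolation=cv2.INTER_CUBIC)
cv2.imwrite('pics/z1.png',np.hstack([f(s,280,240,80,100,5),f(t,340,215,80,100,5)]))
E
```

```text
time_s: 2.27
ee_pos: [0.5765, -0.1091, 0.0559]
eef_rot: [3.142, -0.0, 0.041]
force: [-0.0, 0.5, 0.2]
grip_width: 0.0375
grip_force: 0.0
```

View pics/z1.png

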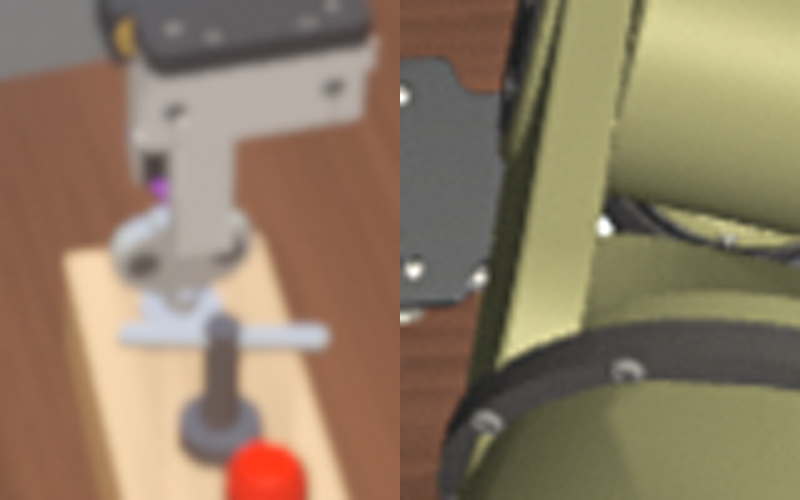

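```bash
python3 -m pendant '[[[0,0,0],0],[[0,0,0],0],[[0,0,-0.15],0],[[0,0,0],0],[[0,0,0],0],[[0,0,0],0]]' 0 40
python3 - <<'E'
from h import *
p=lambda q:((proj('s1',q)-[280,240])*5).round(0)
print('tcp finger near face',p([.5765,-.133,.056]),'grip c',p([.5765,-.109,.0733]),'bow ends',p([.5515,-.109,.0733]),p([.6015,-.109,.0733]))
E
```

```text
time_s: 2.87
ee_pos: [0.5764, -0.1089, 0.0541]
eef_rot: [-3.142, 0.0, 0.041]
force: [-0.5, -0.1, 0.1]
grip_width: 0.0082
grip_force: 40.0
tcp finger near face [188. 338.] grip c [172. 254.] bow ends [100. 264.] [243. 244.]
```

```bash
python3 -m pendant '[[[0,0,0.5],0],[[0,0,1],0],[[0,0,2],0],[[0,0,2],0],[[0,0,2],0],[[0,0,2.5],0],[[0,0,2.5],0],[[0,0,2.5],0],[[0,0,1],0],[[0.3,1.5,0],-0.01],[[0.3,1.5,0],-0.01],[[0.3,1.5,0],-0.01],[[0.3,1.5,0],-0.01],[[0.3,1.5,0],-0.01],[[0.3,1.5,0],-0.01],[[0,0,0],0],[[0,0,0],0]]'
python3 - <<'E'
from h import *
c=shot('side','s2')
s=cv2.imread('pics/s2.png')
e=ctrl.get_obs()['ee_pos'];u,v=proj('s2',e-[0,0,.01]).astype(int);print(u,v,e)
u0,v0=u-50,v-45;print(u0,v0)
print('pred shoulder',(proj('s2',e-[0,0,.009])-[u0,v0])*8,'tip',(proj('s2',e-[0,0,.030])-[u0,v0])*8)
cv2.imwrite('pics/z2.png',cv2.resize(s[v0:v0+75,u0:u0+100],None,fx=8,fy=8,interpolation=cv2.INTER_CUBIC))
E
```

```text
time_s: 4.28
ee_pos: [0.5943, -0.0186, 0.214]
eef_rot: [3.141, 0.0, -0.018]
force: [-0.4, 0.8, -1.2]
grip_width: 0.0077
grip_force: 40.0
313 197 [ 0.59423538 -0.01921716  0.21399029]
263 152
pred shoulder [405.63908054 356.01956577] tip [404.61418474 439.16182761]
```

View pics/z2.png

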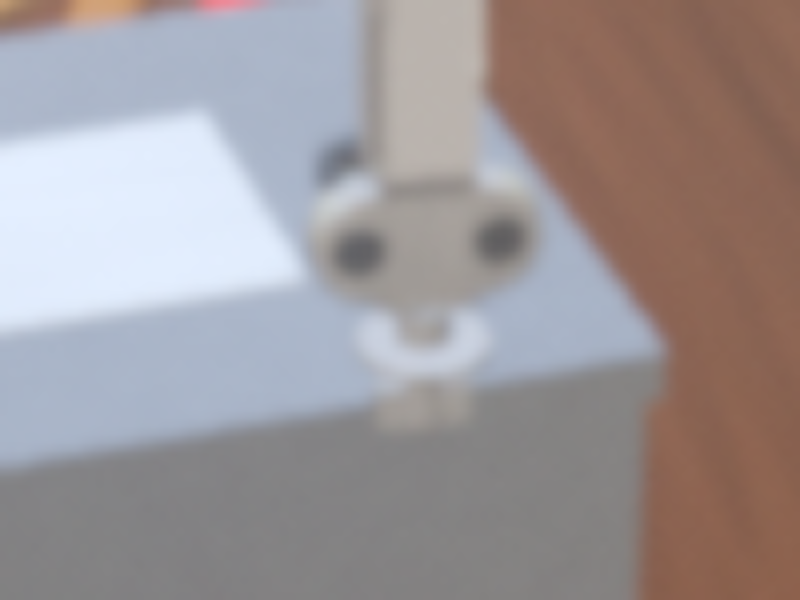

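```bash
python3 -m pendant '[[[0.4,2.2,0],-0.008],[[0.4,2.2,0],-0.008],[[0.4,2.2,0],-0.008],[[0.4,2.2,0],-0.008],[[0.4,2.2,0],-0.008],[[0.4,2.2,0],-0.008],[[0.4,2.2,0],-0.008],[[0.4,2.2,0],-0.008],[[0.4,2.2,0],-0.008],[[0.5,2.1,0],-0.008],[[0,0,-2],0],[[0,0,-2],0],[[0,0,-1.2],0],[[0,0,0],0],[[0,0,0],0],[[0,0,0],0]]'
python3 - <<'E'
from h import *
c=shot('side','s3');shot('top','t3')
s=cv2.imread('pics/s3.png');t=cv2.imread('pics/t3.png')
o=ctrl.get_obs();e=o['ee_pos'];print(e,o['eef_rot'],o['force'])
print('pred shoulder',(proj('s3',e-[0,0,.009])-[280,140])*8,'tip',(proj('s3',e-[0,0,.030])-[280,140])*8,'lock',(proj('s3',[.6359,.2012,.123])-[280,140])*8)
A=cv2.resize(s[140:200,280:340],None,fx=8,fy=8,interpolation=cv2.INTER_CUBIC);B=cv2.resize(t[194:254,157:197],None,fx=8,fy=8,interpolation=cv2.INTER_CUBIC)
cv2.imwrite('pics/z3.png',np.hstack([A,B]))
E
```

```text
time_s: 5.67
ee_pos: [0.636, 0.1997, 0.1636]
eef_rot: [-3.141, -0.002, -0.1]
force: [0.2, 0.7, -0.5]
grip_width: 0.0079
grip_force: 40.0
[0.63594221 0.19986227 0.16360883] [-3.14087909e+00 -1.92245900e-03 -9.95722206e-02] [ 0.27225697  0.42426498 -1.12738258]
pred shoulder [236.53284207 160.01346896] tip [236.02355745 231.64810609] lock [234.5073705  264.81304383]
```

View pics/z3.png

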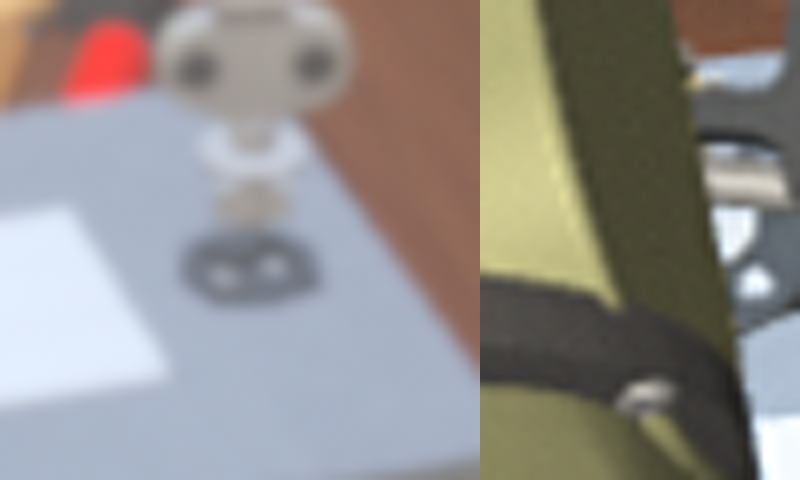

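Seen from the side, the key's axis is over the lock within about 1–2 mm. Going down gently, feeling as I go.

```bash
python3 -m pendant '[[[0,-0.05,-0.3],0],[[0,0,-0.3],0],[[0,0,-0.3],0],[[0,0,-0.1],0],[[0,0,-0.1],0],[[0,0,-0.1],0],[[0,0,-0.1],0],[[0,0,0],0]]'
```

```text
time_s: 6.43
ee_pos: [0.6354, 0.1996, 0.149]
eef_rot: [-3.142, 0.0, -0.099]
force: [-0.4, 0.5, -0.9]
grip_width: 0.0079
grip_force: 40.0
```

```bash
python3 -m pendant '[[[0,0,-0.1],0],[[0,0,-0.1],0],[[0,0,0],0]]';python3 -m pendant '[[[0,0,-0.1],0],[[0,0,-0.1],0],[[0,0,0],0]]'
```

```text
time_s: 6.68
ee_pos: [0.6353, 0.1996, 0.1469]
eef_rot: [3.142, 0.0, -0.099]
force: [-0.2, -0.0, 0.5]
grip_width: 0.0081
grip_force: 40.0
time_s: 6.93
ee_pos: [0.6353, 0.1996, 0.1449]
eef_rot: [3.142, 0.0, -0.099]
force: [-0.7, 0.0, -0.2]
grip_width: 0.0081
grip_force: 40.0
```

```bash
python3 -m pendant '[[[0,0,-0.1],0],[[0,0,-0.05],0],[[0,0,0],0]]';python3 -m pendant '[[[0,0,-0.05],0],[[0,0,-0.05],0],[[0,0,0],0]]'
```

```text
time_s: 7.18
ee_pos: [0.6354, 0.1996, 0.1435]
eef_rot: [3.142, 0.0, -0.099]
force: [0.6, 0.4, -0.7]
grip_width: 0.0077
grip_force: 40.0
time_s: 7.43
ee_pos: [0.6355, 0.1996, 0.1428]
eef_rot: [-3.141, -0.0, -0.099]
force: [0.3, -0.5, 0.6]
grip_width: 0.008
grip_force: 40.0
```

```bash
python3 -m pendant '[[[0,0,-0.05],0],[[0,0,-0.05],0],[[0,0,0],0]]';python3 -m pendant '[[[0,0,-0.05],0],[[0,0,0],0]]'
```

```text
time_s: 7.68
ee_pos: [0.6357, 0.1997, 0.1425]
eef_rot: [-3.141, -0.001, -0.099]
force: [-1.0, 0.4, 5.3]
grip_width: 0.0077
grip_force: 40.1
time_s: 7.85
ee_pos: [0.6358, 0.1997, 0.1423]
eef_rot: [-3.141, -0.002, -0.099]
force: [-0.8, 0.9, 7.4]
grip_width: 0.0079
grip_force: 40.1
```

Resting on the rotor at the expected height. Sweeping the angle under about 7 N.

```bash
python3 -m pendant '[[[0,0,0],-0.03],[[0,0,0],-0.03],[[0,0,0],-0.02],[[0,0,0],0]]';python3 -m pendant '[[[0,0,0],0.04],[[0,0,0],0.04],[[0,0,0],0.03],[[0,0,0],0.03],[[0,0,0],0.02],[[0,0,0],0]]'
```

```text
time_s: 8.18
ee_pos: [0.6359, 0.1997, 0.1424]
eef_rot: [-3.141, -0.002, -0.181]
force: [-1.4, 0.1, 8.5]
grip_width: 0.0078
grip_force: 40.1
time_s: 8.68
ee_pos: [0.6358, 0.1997, 0.1423]
eef_rot: [-3.141, -0.002, -0.018]
force: [-1.6, 0.1, 7.4]
grip_width: 0.008
grip_force: 40.0
```

```bash
python3 -m pendant '[[[0,0,0],0.03],[[0,0,0],0.03],[[0,0,0],0.03],[[0,0,0],0.03],[[0,0,0],0]]';python3 -m pendant '[[[0,0,0],0.03],[[0,0,0],0.03],[[0,0,0],0.03],[[0,0,0],0.03],[[0,0,0],0]]'
```

```text
time_s: 9.1
ee_pos: [0.6353, 0.1995, 0.1409]
eef_rot: [3.142, 0.0, 0.102]
force: [-0.2, 1.1, -1.2]
grip_width: 0.0078
grip_force: 40.2
time_s: 9.52
ee_pos: [0.6353, 0.1995, 0.1409]
eef_rot: [-3.142, 0.0, 0.221]
force: [0.1, 0.4, -0.8]
grip_width: 0.0077
grip_force: 40.6
```

It dropped in. Pushing home.

```bash
python3 -m pendant '[[[0,0,-0.1],0],[[0,0,-0.1],0],[[0,0,-0.1],0],[[0,0,0],0]]';python3 -m pendant '[[[0,0,-0.1],0],[[0,0,-0.1],0],[[0,0,-0.1],0],[[0,0,0],0]]'
```

```text
time_s: 9.85
ee_pos: [0.6356, 0.1996, 0.1385]
eef_rot: [-3.142, -0.001, 0.219]
force: [0.6, 0.8, 4.3]
grip_width: 0.0077
grip_force: 40.1
time_s: 10.18
ee_pos: [0.6356, 0.1996, 0.1355]
eef_rot: [-3.142, -0.001, 0.22]
force: [1.3, 0.1, 4.6]
grip_width: 0.0082
grip_force: 40.1
```

```bash
python3 -m pendant '[[[0,0,-0.1],0],[[0,0,-0.1],0],[[0,0,0],0]]'; python3 -m pendant '[[[0,0,-0.1],0],[[0,0,-0.05],0],[[0,0,0],0],[[0,0,0],0]]'
```

```text
time_s: 10.43
ee_pos: [0.6356, 0.1996, 0.1335]
eef_rot: [-3.141, -0.001, 0.22]
force: [1.1, 1.1, 3.8]
grip_width: 0.008
grip_force: 40.1
time_s: 10.77
ee_pos: [0.6356, 0.1997, 0.1322]
eef_rot: [-3.141, -0.001, 0.22]
force: [0.1, 0.7, 5.0]
grip_width: 0.0079
grip_force: 40.1
```

```bash
python3 -m pendant '[[[0,0,-0.1],0],[[0,0,0],0],[[0,0,0],0]]'; python3 -m pendant '[[[0,0,-0.05],0],[[0,0,-0.05],0],[[0,0,0],0],[[0,0,0],0],[[0,0,0],0]]'
```

```text
time_s: 11.02
ee_pos: [0.6359, 0.2, 0.132]
eef_rot: [-3.141, -0.002, 0.22]
force: [-1.6, 1.5, 10.2]
grip_width: 0.0081
grip_force: 40.1
time_s: 11.43
ee_pos: [0.6361, 0.2001, 0.1319]
eef_rot: [-3.141, -0.004, 0.22]
force: [-2.6, 1.9, 15.1]
grip_width: 0.0079
grip_force: 40.1
```

Home: 15 N at the expected depth. Easing the push and turning anticlockwise.

```bash
python3 -m pendant '[[[0,0,0.1],0],[[0,0,0.05],0.04],[[0,0,0],0.06],[[0,0,0],0.06],[[0,0,0],0.06],[[0,0,0],0]]'; python3 -m pendant '[[[0,0,0],0.06],[[0,0,0],0.06],[[0,0,0],0.06],[[0,0,0],0.06],[[0,0,0],0.06],[[0,0,0],0]]'
```

```text
time_s: 11.93
ee_pos: [0.6357, 0.1998, 0.132]
eef_rot: [3.142, -0.002, 0.444]
force: [-0.0, 0.5, 7.4]
grip_width: 0.008
grip_force: 40.7
time_s: 12.43
ee_pos: [0.6358, 0.1997, 0.1319]
eef_rot: [3.141, -0.001, 0.744]
force: [0.2, 0.1, 5.8]
grip_width: 0.0078
grip_force: 40.6
```

```bash
python3 -m pendant '[[[0,0,0],0.06],[[0,0,0],0.06],[[0,0,0],0.06],[[0,0,0],0.06],[[0,0,0],0.06],[[0,0,0],0]]'; python3 -m pendant '[[[0,0,0],0.06],[[0,0,0],0.06],[[0,0,0],0.06],[[0,0,0],0.06],[[0,0,0],0.06],[[0,0,0],0.05],[[0,0,0],0],[[0,0,0],0]]'; python3 -c "
from station import ctrl;print(ctrl.get_obs()['moment'])"
```

```text
time_s: 12.93
ee_pos: [0.636, 0.1995, 0.132]
eef_rot: [3.14, -0.001, 1.044]
force: [1.4, -0.7, 6.3]
grip_width: 0.0081
grip_force: 40.6
time_s: 13.6
ee_pos: [0.6363, 0.1994, 0.132]
eef_rot: [3.139, -0.001, 1.39]
force: [2.7, -0.9, 6.2]
grip_width: 0.0079
grip_force: 40.6
[-0.113493   -0.67636011 -0.13118224]
```

```bash
python3 -m pendant '[[[0,0,0],0.05],[[0,0,0],0.04],[[0,0,0],0],[[0,0,0],0]]'; python3 -m pendant '[[[0,0,0],0],[[0,0,0],0],[[0,0,0],0],[[0,0,0],0],[[0,0,0],0]]' 0.5; python3 -m pendant '[[[0,0,1],0],[[0,0,1.5],0],[[0,0,2],0],[[0,0,1.5],0],[[0,0,0],-0.12],[[0,0,0],-0.12],[[0,0,0],-0.12],[[0,0,0],-0.12],[[0,0,0],-0.12],[[0,0,0],-0.12],[[0,0,0],-0.12],[[0,0,0],-0.12],[[0,0,0],-0.12],[[0,0,0],-0.12],[[0,0,0],-0.12],[[0,0,0],-0.12],[[0,0,0],-0.12],[[0,0,0],0],[[0,0,0],0]]' 0.8
python3 - <<'E'
from h import *
shot('side','s4')
s=cv2.imread('pics/s4.png')
cv2.imwrite('pics/z4.png',cv2.resize(s[110:200,260:350],None,fx=6,fy=6,interpolation=cv2.INTER_CUBIC))
E
```

```text
time_s: 13.93
ee_pos: [0.6363, 0.1994, 0.132]
eef_rot: [3.139, -0.0, 1.48]
force: [3.6, 0.0, 5.9]
grip_width: 0.0074
grip_force: 40.6
time_s: 14.35
ee_pos: [0.6352, 0.1995, 0.1308]
eef_rot: [-3.141, 0.0, 1.481]
force: [0.5, 0.2, -0.8]
grip_width: 0.0379
grip_force: 0.0
time_s: 15.93
ee_pos: [0.6355, 0.1996, 0.1917]
eef_rot: [-3.141, -0.0, -0.075]
force: [0.8, 0.2, 0.4]
grip_width: 0.0752
grip_force: 0.0
```

View pics/z4.png

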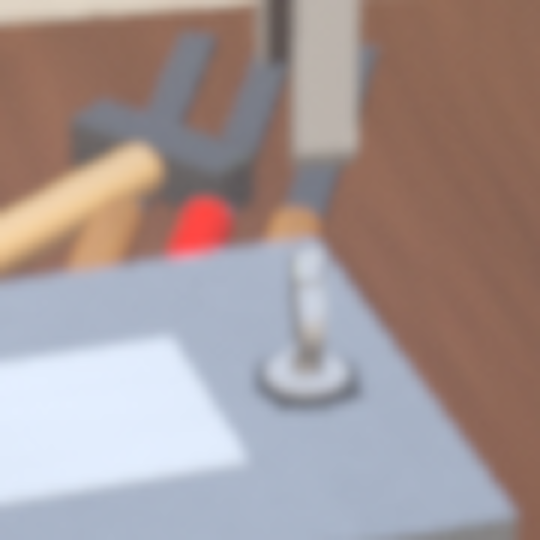

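The key is home and turned, with its bow edge-on at (310,300) in the crop. Regripping across the wings so that the grip can pivot as the lid tilts.

```bash
python3 -m pendant '[[[0.05,0,-1.5],0],[[0,0,-1.5],0],[[0,0,-1.5],0],[[0,0,-1],0],[[0,0,-0.4],0],[[0,0,0],0],[[0,0,0],0]]'; python3 -m pendant '[[[0,0,0],0],[[0,0,0],0],[[0,0,0],0],[[0,0,0],0],[[0,0,0],0],[[0,0,0],0],[[0,0,0],0]]' 0.4 50
```

```text
time_s: 16.57
ee_pos: [0.6362, 0.1996, 0.1329]
eef_rot: [-3.141, -0.001, -0.078]
force: [0.1, -0.2, -1.1]
grip_width: 0.0753
grip_force: 0.0
time_s: 17.15
ee_pos: [0.6359, 0.1996, 0.1322]
eef_rot: [-3.142, -0.0, -0.079]
force: [-1.0, -0.0, 0.3]
grip_width: 0.0384
grip_force: 0.0
```

Run:
```python
from h import *
shot('side','s5')
s=cv2.imread('pics/s5.png')
cv2.imwrite('pics/z5.png',cv2.resize(s[110:200,260:350],None,fx=6,fy=6,interpolation=cv2.INTER_CUBIC))
```

```text
(no output)
```

View pics/z5.png

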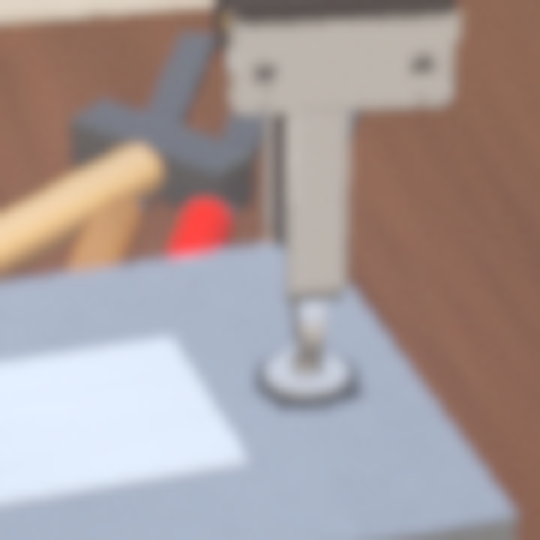

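Run:
```python
from h import *
for f,y,z,o in [('s4',.152,.1917,(314,136)),('s5',.172,.1322,(313,159.5)),('s5',.182,.1322,(313,159.5))]:
    print(f,o,[(d,proj(f,[.636,y,z+d]).round(1).tolist()) for d in(0,.01,.02,.03)])
print('bow end mid,bottom,top', [proj('s5',[.636,.175,z]).round(1).tolist() for z in(.151,.134,.168)], 'shoulder',proj('s5',[.636,.2,.126]))
```

```text
s4 (314, 136) [(0, [315.0, 154.6]), (0.01, [315.1, 150.1]), (0.02, [315.1, 145.4]), (0.03, [315.2, 140.7])]
s5 (313, 159.5) [(0, [312.5, 176.1]), (0.01, [312.5, 171.8]), (0.02, [312.6, 167.5]), (0.03, [312.6, 163.1])]
s5 (313, 159.5) [(0, [311.4, 173.7]), (0.01, [311.4, 169.5]), (0.02, [311.5, 165.2]), (0.03, [311.5, 160.8])]
bow end mid,bottom,top [[312.2, 167.3], [312.2, 174.6], [312.3, 159.9]] shoulder [309.49293718 172.12079186]
```

The fingers closed to 38 mm without touching the 50 mm bow, and the picture shows their tips only at the bow's upper edge. I'll open, go lower while feeling, and close again.

```bash
python3 -m pendant '[[[0,0,0],0],[[0,0,0],0],[[0,0,0],0],[[0,0,0],0],[[0,0,0],0]]' 0.8; python3 -m pendant '[[[0,0,-0.2],0],[[0,0,-0.2],0],[[0,0,-0.2],0],[[0,0,0],0]]';  python3 -m pendant '[[[0,0,0],0],[[0,0,0],0],[[0,0,0],0],[[0,0,0],0],[[0,0,0],0],[[0,0,0],0],[[0,0,0],0]]' 0.3 20
```

```text
time_s: 17.62
ee_pos: [0.6359, 0.1995, 0.1321]
eef_rot: [3.142, 0.0, -0.079]
force: [-0.3, 0.1, 0.6]
grip_width: 0.0679
grip_force: 0.0
time_s: 17.95
ee_pos: [0.6357, 0.1995, 0.1255]
eef_rot: [3.141, 0.001, -0.079]
force: [0.1, -1.2, 0.1]
grip_width: 0.0753
grip_force: 0.0
time_s: 18.53
ee_pos: [0.6361, 0.2, 0.1267]
eef_rot: [-3.141, -0.001, -0.079]
force: [-0.0, 3.4, 3.3]
grip_width: 0.0414
grip_force: 16.6
```

```bash
python3 -m pendant '[[[0,0,0],0],[[0,0,0],0],[[0,0,0],0],[[0,0,0],0],[[0,0,0],0]]' 0.8; python3 -m pendant '[[[0,0,-0.2],0],[[0,0,-0.2],0],[[0,0,-0.2],0],[[0,0,0],0]]';python3 -m pendant '[[[0,0,-0.2],0],[[0,0,-0.2],0],[[0,0,-0.2],0],[[0,0,0],0]]'
```

```text
time_s: 18.95
ee_pos: [0.6358, 0.1993, 0.1259]
eef_rot: [3.141, 0.0, -0.079]
force: [-0.1, -0.1, 0.2]
grip_width: 0.0714
grip_force: 0.0
time_s: 19.28
ee_pos: [0.6356, 0.1995, 0.1195]
eef_rot: [3.141, 0.001, -0.079]
force: [-0.2, 0.1, 0.7]
grip_width: 0.0751
grip_force: 0.0
time_s: 19.62
ee_pos: [0.6357, 0.1995, 0.1136]
eef_rot: [3.141, 0.001, -0.079]
force: [-0.6, -0.1, -0.5]
grip_width: 0.0751
grip_force: 0.0
```

```bash
python3 -m pendant '[[[0,0,0],0],[[0,0,0],0],[[0,0,0],0],[[0,0,0],0],[[0,0,0],0],[[0,0,0],0]]' 0.3 20
```

```text
time_s: 20.12
ee_pos: [0.6361, 0.2003, 0.1146]
eef_rot: [-3.14, -0.001, -0.079]
force: [0.7, 4.9, 2.2]
grip_width: 0.0493
grip_force: 20.0
```

```bash
python3 -m pendant '[[[0,0,0],0],[[0,0,0],0],[[0,0.1,0],0]]' 0.65;python3 -m pendant '[[[0,0,-0.2],0],[[0,0,-0.2],0],[[0,0,-0.1],0],[[0,0,0],0]]';  python3 -m pendant '[[[0,0,0],0],[[0,0,0],0],[[0,0,0],0],[[0,0,0],0],[[0,0,0],0],[[0,0,0],0]]' 0.3 55
```

```text
time_s: 20.37
ee_pos: [0.6358, 0.2, 0.1139]
eef_rot: [3.141, 0.0, -0.08]
force: [0.7, -0.1, 0.1]
grip_width: 0.0609
grip_force: 0.0
time_s: 20.7
ee_pos: [0.6357, 0.2004, 0.1086]
eef_rot: [3.141, 0.001, -0.079]
force: [-0.5, -0.2, 0.1]
grip_width: 0.061
grip_force: 0.0
time_s: 21.2
ee_pos: [0.6359, 0.2007, 0.1093]
eef_rot: [-3.141, -0.0, -0.079]
force: [0.4, 1.7, 0.9]
grip_width: 0.0484
grip_force: 55.0
```

A firm grip near the widest part of the bow. Starting to lift along the lid's arc.

```bash
python3 -m pendant '[[[0,0,0.1],0],[[0,0,0.1],0],[[0,0,0.1],0],[[0,0,0.1],0],[[0,0,0],0]]'; python3 -m pendant '[[[-0.1,-0.01,0.3],0],[[-0.1,-0.01,0.3],0],[[-0.1,-0.01,0.3],0],[[0,0,0],0]]'
```

```text
time_s: 21.62
ee_pos: [0.6356, 0.2006, 0.1127]
eef_rot: [3.141, 0.001, -0.079]
force: [0.7, 2.2, -6.9]
grip_width: 0.0484
grip_force: 55.0
time_s: 21.95
ee_pos: [0.6335, 0.2007, 0.123]
eef_rot: [-3.14, -0.002, -0.079]
force: [4.6, 4.0, -2.7]
grip_width: 0.0481
grip_force: 55.0
```

```bash
python3 -m pendant '[[[-0.2,-0.02,0.55],0],[[-0.2,-0.02,0.55],0],[[-0.2,-0.02,0.55],0],[[0,0,0],0]]'
python3 - <<'E'
from h import *
shot('side','s6')
s=cv2.imread('pics/s6.png')
cv2.imwrite('pics/z6.png',cv2.resize(s[80:230,210:370],None,fx=4,fy=4,interpolation=cv2.INTER_CUBIC))
E
```

```text
time_s: 22.28
ee_pos: [0.628, 0.2002, 0.1406]
eef_rot: [-3.14, -0.004, -0.079]
force: [4.3, 4.1, 1.0]
grip_width: 0.0487
grip_force: 55.0
```

View pics/z6.png

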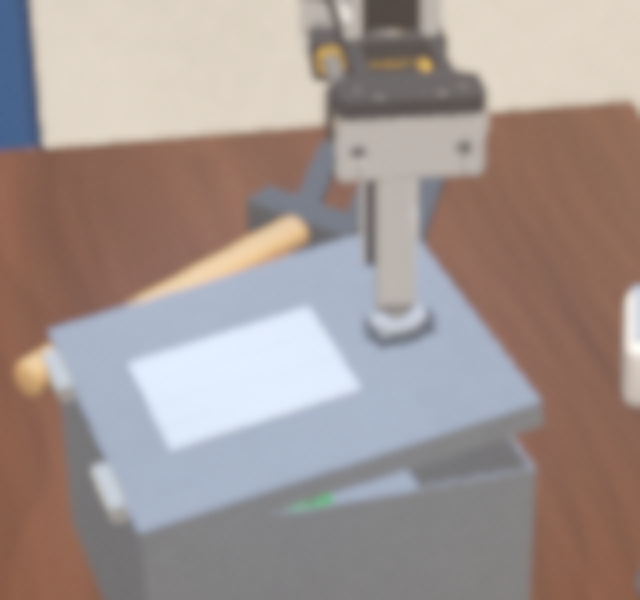

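The lid is rising with the key. Continuing along the arc.

```bash
python3 -m pendant '[[[-0.3,-0.03,0.65],0],[[-0.3,-0.03,0.65],0],[[-0.3,-0.03,0.65],0],[[-0.3,-0.03,0.5],0],[[-0.3,-0.03,0.5],0],[[-0.3,-0.03,0.5],0],[[0,0,0],0]]'; python3 -m pendant '[[[-0.35,-0.04,0.46],0],[[-0.35,-0.04,0.46],0],[[-0.35,-0.04,0.46],0],[[0,0,0],0]]'
```

```text
time_s: 22.92
ee_pos: [0.6097, 0.1981, 0.1751]
eef_rot: [-3.14, -0.004, -0.079]
force: [3.8, 2.2, 1.7]
grip_width: 0.048
grip_force: 55.0
time_s: 23.25
ee_pos: [0.5991, 0.1969, 0.1889]
eef_rot: [-3.14, -0.004, -0.079]
force: [3.0, 2.8, 1.7]
grip_width: 0.0478
grip_force: 54.9
```

```bash
python3 -m pendant '[[[-0.4,-0.04,0.43],0],[[-0.4,-0.04,0.43],0],[[-0.4,-0.04,0.43],0],[[-0.43,-0.05,0.38],0],[[-0.43,-0.05,0.38],0],[[-0.43,-0.05,0.38],0],[[0,0,0],0],[[0,0,0],0],[[0,0,0],0]]'; python3 -m pendant '[[[0,0,0],0],[[0,0,0],0],[[0,0,0],0],[[0,0,0],0],[[0,0,0],0],[[0,0,0],0],[[0,0,0],0]]' 0.75
python3 - <<'E'
from h import *
shot('side','s7')
E
```

```text
time_s: 24.0
ee_pos: [0.5739, 0.1942, 0.2123]
eef_rot: [-3.141, -0.002, -0.079]
force: [2.0, 5.6, 2.6]
grip_width: 0.0463
grip_force: 54.9
time_s: 24.58
ee_pos: [0.5735, 0.1939, 0.2112]
eef_rot: [3.141, 0.0, -0.079]
force: [-0.2, 0.0, -0.4]
grip_width: 0.0703
grip_force: 0.0
```

```bash
python3 -m pendant '[[[0,0,0.5],0],[[0,0,1],0],[[0,0,1],0],[[0,0,1],0],[[0,0,1.5],0],[[0,0,1.5],0],[[0,0,1.5],0],[[0,0,0],0],[[0,0,0],0]]'
python3 - <<'E'
from h import *
shot('side','s8')
s=cv2.imread('pics/s8.png')
cv2.imwrite('pics/z8.png',cv2.resize(s[30:230,180:400],None,fx=3,fy=3,interpolation=cv2.INTER_CUBIC))
E
```

```text
time_s: 25.38
ee_pos: [0.5737, 0.194, 0.2921]
eef_rot: [-3.141, -0.002, -0.079]
force: [0.2, 0.1, -1.2]
grip_width: 0.0703
grip_force: 0.0
```

View pics/z8.png

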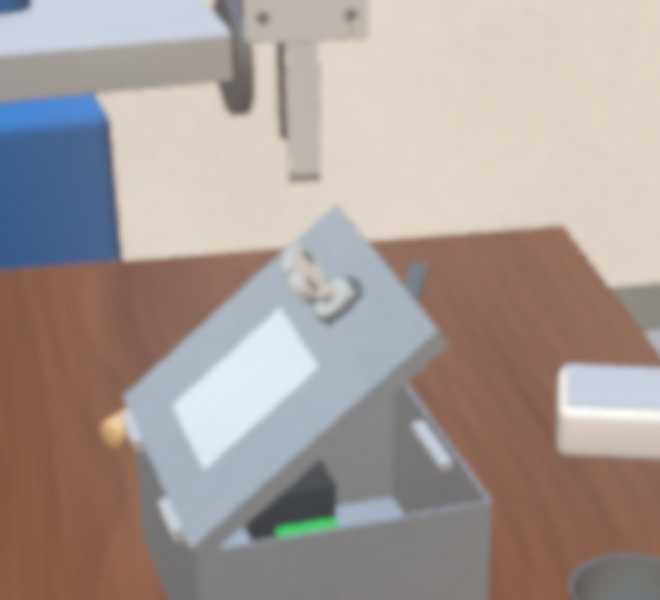

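The lid stands open at about 0.7 rad with the key seated in the lock, at about (330,290) in the crop. The gripper is clear above it, so I'm handing in.

```bash
python3 -c "
from station import ctrl;print(ctrl.hand_in())"
```

```text
the job is handed in; nothing more can be done
None
```

I handed the job in at about 25 s: the key went fully home at about 15 N, turned anticlockwise about 78 degrees, and the lid stands open by itself at about 40 degrees with the key in the lock. The hand-in returned no verdict.

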